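# Load and close a bayonet filter cell, holding the cap home for the clip

### The arm

A 6-joint arm with a two-finger parallel gripper is mounted at the origin on a cart in front of the work surface, level with it; the furniture and walls round the work are solid. World frame = base frame: x ahead of the robot, y to its left, z up, the work surface at z = 0. Lengths are in m, angles in rad, forces in N, time in s.
With the tool pointing down it reaches from about 0.325 to 1 m from the base axis. Payload 5.1 kg.
Tool frame: the origin (TCP) lies on the mounting face of the last link; the fingertips stand 173 mm ahead of it and the grasp point (between the pads) lies 155 mm ahead of it; z points along the fingers, y is the line along which they close (so a half turn about z gives the same grasp; the last joint's range is limited). The gripper opens to 85 mm and grips with 20 to 120 N. Pads are 22 mm wide; open, the fingers measure 114 mm over their backs; the gripper's body (76 mm by 85 mm) begins 54 mm behind the grasp point. The pads swing forward as they close: fully open they stand 13 mm farther back than shut.
Start: joints at [1.251, 0.124, 1.65, -0, 1.367, -0.083], TCP at [0.153, 0.632, 0.405] pointing down, gripper open.
Joint ranges: [-2.61, 2.61], [-1.02, 2.33], [0.03, 2.71], [-1.35, 4.49], [0.32, 2.68], [-2.91, 2.91]. Speed limits (rad/s): [2.57, 2.57, 3.14, 3.14, 3.14, 3.14].

### API

Orientations are given as a rotation vector (axis times angle).
In Python, from workcell import bot gives the robot as it stands.
- The arm moves only by the tool jog_arm, never from a script. Its argument "moves" is a list of rows, each a list of 6 numbers: the shift along the tool's x, y, z in mm, then the turn, a rotation vector about the tool's x, y, z in degrees. In form: [[x, y, z, wx, wy, wz], ...]. A call has 1 to 8 rows; each row shifts and turns the commanded pose from where the row before left it, along the tool's axes as they then stand; what a row does not reach is not made up. A row lasts 1/12 s, in which the tool goes at most 41.7 mm and 7.16 degrees, less where a joint would pass 70% of its speed; a pose out of reach is approached as far as the arm can. A call is refused whole if a number of a shift passes 41.7 or a number of a turn 7.16, either way. A call with a gripper value outside its range is refused whole. "claw" is the finger opening in mm, from 0 to 85.4, set as the call begins (left out, the last holds). The fingers move at their own pace and stop on an object; the grip force is fixed at half the most. Time passes only in rows, so rows that do not move let the fingers close. It gives the time, the measured TCP pose, the force, the opening and the grip force at its end, in the units of the state.
- bot.observe(): the state, without advancing time (a new reading comes with each control period).
- bot.capture(name): name is "side" or "top"; returns a dict with "img" (400x640x3 uint8, blue, green, red), "depth" (400x640 float32, m along the optical axis (not along the pixel's ray), 0 where there is no reading), "fov_y" (degrees; the focal length in pixels is half the picture's height over the tangent of half this angle, whatever the lens; pixels are square), "cx", "cy" (the principal point, pixels), "cam_to_world" (4x4, takes a point from camera to world coordinates). Camera axes: x right, y down, z forward; pixel columns grow to the right and rows downward; lengths in m; the calibration is good to about 2 mm. A picture is of the moment at which its call begins.
- bot.job_done(): hands the job in; it is judged then, once.
The state is a dict: "t": time; "joints": joint angles; "dq": joint speeds; "tau": joint torques, N m; "eef_pos": TCP position; "ee_rot": TCP orientation; "wrist_force": force on the tool from outside, world axes, zero at the start; "ft_torque": the same for the moment, N m; "grip_width": finger opening in m; "grip_force": force on a finger pad.
Only numpy, scipy, OpenCV 4.12 (cv2) and the standard library are available. Lean on these libraries where they do the work, as an engineer would, in place of code of your own. Each camera call takes 0.05 s, during which the arm holds its last target. There are 200 camera calls.

### The job

Load the small filter cell on the bench: stand the white filter cartridge in the cell's bore, then put the knurled cap over the barrel and turn it until its hidden keyways drop over the barrel's three pins. Push the cap fully home against the spring, flange to flange, and finish while still holding it pushed home with the gripper so that I can snap the clip on. Do not knock over the bottle or the vial standing nearby.

Things in the scene. Friction and masses are not known exactly. Their poses are not given: they have to be found in the camera images.
- cell: The filter cell, metal, fixed to the bench. Origin: centre of the foot's underside on the bench, on the cell's vertical axis; z up. Foot 90 mm across, 10 mm high; neck 48 mm across with a hose barb along this body's +x, reaching 49 mm out at z = 16 mm; above it a flange and a barrel (see the points). Its yaw says nothing of the barrel's pins.
- flange (a point): On the cell's axis, centre of the flat top of the cell's flange, 26 mm above the bench; the flange is 66 mm across and 5 mm thick. The cap is home when its underside lies on this flange.
- pin_tops (a point): On the cell's axis at the height of the top of the pins, 42 mm above the bench. Three round pins, 6 mm thick and 120 degrees apart, stick out of the barrel to 24.5 mm from the axis; they may point in any direction. The cap, not yet aligned, rests on them with its underside at this height.
- mouth (a point): On the cell's axis, centre of the barrel's open mouth, 56 mm above the bench. The barrel is a round steel tube, 39 mm outside (the rim bevelled to 35 mm), 28 mm bore, rising from the flange. In the bore the sprung seat's top stands 32 mm above the bench, 24 mm below this point.
- cartridge: The filter cartridge: white plastic cylinder, 25 mm in diameter, 40 mm high, 30 g, bevelled at its foot, upright on the bench. Origin: centre of its underside; z up. On the seat in the cell (1.5 mm play all round) its underside is 32 mm and its top 72 mm above the bench: 16 mm of it stand out of the mouth.
- cap: The knurled metal cap, 140 to 240 g, on its open end on the bench. Origin: centre of its open underside; z up. 48 mm high, plus a thin port, 9 mm across, standing up 12 mm from the middle of its top. Flange 66 mm across and 4 mm thick at the bottom. Aligned, it drops freely from 42 to 32 mm above the bench, meets the cartridge, and is pushed 6 mm farther to its home at 26 mm.
- cap_grip (a point): On the cap's axis at mid height of the knurled grip, 25 mm above the cap's underside. The grip is round, 58 mm in diameter, from 10 to 40 mm above the underside.
- cap_inside (a point): On the cap's axis, centre of its inner ceiling, 40 mm above the cap's underside. Bore 44 mm, with three straight keyways 11 mm wide, 120 degrees apart, open below and out of sight from outside. Where they lie is not known: find it by turning the cap on the pins, at most 120 degrees. Within about 0.1 rad of the pins they drop over them.
- seat (a joint): How far the sprung seat in the barrel's bore is pressed down, m: 0 at rest, 0.006 with the cartridge in and the cap home. The spring pushes up with 3 N at first and 1 N more per mm, 9 N at home; if the cap is let go it rises again.
- bottle: Bystander: a plastic bottle with a white screw cap, 43 mm in diameter, 82 mm high, standing to the right of the cartridge. Origin: centre of its underside; z up.
- vial: Bystander: a small vial with a black screw cap, 22 mm in diameter, 51 mm high, standing between the cartridge and the cell, behind them. Origin: centre of its underside; z up.
Not all that is in view belongs to the job. What is shaped like the cell but blue or pink is not meant.

How it is judged:
By the outcome, as a careful person would: the job done as asked, in the order asked, and still so for the second after the job is handed in, while the arm keeps its last pose, push and grip.
It also fails if it takes over 58 s, if anything falls off the work surface, if the arm or the gripper's body presses on something with over 40 N, if the wrist force passes 120 N, or if a joint passes its speed limit or range.

## Working session

There is one attempt and no reset: what is moved stays moved. The work goes in short steps, Python scripts to look and compute and a tool call to move; the robot and the scene stay as the last step left them, time stands still between calls to the robot, and variables do not carry over. Pictures are saved under pics/ and viewed, at most 10 in all, crops included, and the job is handed in when it is done.

Besides the shell and the picture viewer there is one more tool, called after "Request:" as name(argument=value, ...), one argument or row to a line, values as JSON. jog_arm: Moves the arm, as the interface text tells. Its arguments: {"type":"object","properties":{"moves":{"type":"array"},"claw":{"type":"number"}},"required":["moves"]}

```bash
mkdir -p pics; cat > h.py <<'E'
import numpy as np, cv2
from workcell import bot
def cap(n,f=None):
    c=bot.capture(n)
    if f: cv2.imwrite('pics/'+f,c['img'])
    return c
def p3(c,u,v,d=None):
    f=200/np.tan(np.radians(c['fov_y'])/2)
    if d is None:
        d=c['depth'][int(v),int(u)]
    return (c['cam_to_world']@np.array([(u-c['cx'])/f*d,(v-c['cy'])/f*d,d,1]))[:3]
def pz(c,u,v,z):
    a=c['cam_to_world'][:3,3]; b=p3(c,u,v,1.0); return a+(b-a)*(z-a[2])/(b[2]-a[2])
def cloud(c):
    f=200/np.tan(np.radians(c['fov_y'])/2); d=c['depth']
    v,u=np.mgrid[:400,:640]
    P=np.stack([(u-c['cx'])/f*d,(v-c['cy'])/f*d,d,np.ones_like(d)],-1)
    W=(P@c['cam_to_world'].T)[...,:3]; W[d==0]=np.nan
    return W
E
python3 - <<'E'
from h import *
s=cap('side','s0.png');t=cap('top','t0.png')
np.savez('c0.npz',**{'s_'+k:v for k,v in s.items()},**{'t_'+k:v for k,v in t.items()})
o=bot.observe();print(o)
for c in(s,t):print(c['fov_y'],c['cx'],c['cy'],c['cam_to_world'].round(3))
E
```

```text
{'t': 0.1, 'joints': array([ 1.25138297e+00,  1.24464271e-01,  1.65155687e+00, -8.58379225e-06,
        1.36752017e+00, -8.26188333e-02]), 'dq': array([-8.53058654e-04, -6.16574744e-04, -3.05152963e-03, -4.52363221e-04,
        9.19987923e-04, -3.88195444e-05]), 'tau': array([ 5.25021132e-04, -4.24931073e+01, -3.66653895e+01, -2.28291515e-04,
        4.01095196e-03, -7.04183634e-06]), 'eef_pos': array([0.15245107, 0.63163412, 0.40354835]), 'ee_rot': array([-3.71039706e-01, -3.11921980e+00,  3.00158960e-03]), 'wrist_force': array([-0.7422319 ,  0.29412067,  0.17210146]), 'ft_torque': array([-0.02136349, -0.04776995,  0.03767235]), 'grip_force': 0.0, 'grip_width': 0.08566558394310823}
54.82143134019675 317.67641185952556 205.52220926883973 [[ 0.964 -0.115  0.24   0.215]
 [-0.266 -0.456  0.849 -0.778]
 [ 0.012 -0.882 -0.471  0.616]
 [ 0.     0.     0.     1.   ]]
51.70385773785944 320.7308044811354 196.18703336020266 [[-0.012 -0.987  0.163  0.288]
 [-1.     0.011 -0.007  0.196]
 [ 0.005 -0.163 -0.987  1.42 ]
 [ 0.     0.     0.     1.   ]]
```

View pics/s0.png

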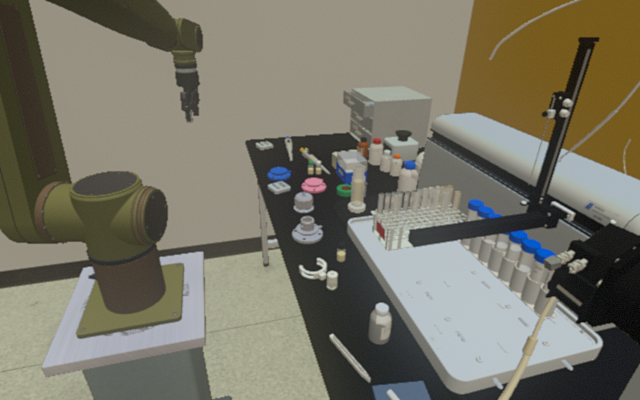

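View pics/t0.png

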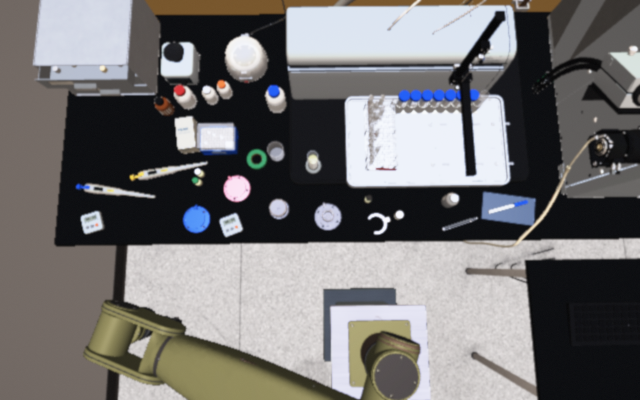

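In the side view the cap is at (304,202), the cell at (307,230), the vial at (341,255), the C-clip at (315,270), the cartridge at (332,281) and the bottle at (380,323). The same things in the top view are at (278,208), (327,216), (368,198), (378,222), (399,214) and (451,199). The blue (280,173) and pink (314,186) parts are decoys. I'll confirm in one enlarged crop.

```bash
python3 - <<'E'
from h import *
d=np.load('c0.npz')
s={k[2:]:d[k] for k in d if k[:2]=='s_'};t={k[2:]:d[k] for k in d if k[:2]=='t_'}
a=cv2.resize(s['img'][180:300,270:390],(600,600),interpolation=cv2.INTER_CUBIC)[:, :]
b=cv2.resize(t['img'][185:245,260:420],(800,300),interpolation=cv2.INTER_CUBIC)
a=cv2.resize(s['img'][180:300,240:400],(400,300),interpolation=cv2.INTER_CUBIC)
a2=cv2.resize(s['img'][185:255,280:373],(400,300),interpolation=cv2.INTER_CUBIC)
cv2.imwrite('pics/crop0.png',np.vstack([b,np.hstack([a,a2])]))
W=cloud(t); Ws=cloud(s)
def cl(W,c,r,z0,z1):
    m=(np.hypot(W[...,0]-c[0],W[...,1]-c[1])<r)&(W[...,2]>z0)&(W[...,2]<z1)
    return W[m]
for n,(u,v),z in [('cap',(278,208),.05),('cell',(327,216),.05),('cart',(399,214),.04),('vial',(368,198),.05),('bottle',(451,199),.08),('clip',(378,222),.01)]:
    print(n,pz(t,u,v,z).round(4))
    c=pz(t,u,v,z)[:2]
    for nm,w in(('top',W),('side',Ws)):
        q=cl(w,c,.06,.006,.12)
        h=np.histogram(q[:,2],np.arange(.005,.1,.005))[0]
        print(nm,len(q),h, q[q[:,2]>q[:,2].max()-.008].mean(0).round(4))
E
```

```text
cap [0.4752 0.3302 0.05  ]
top 283 [ 25   6   2   6   4   6  12  53 120  38   8   3   0   0   0   0   0   0] [0.4795 0.3335 0.0592]
side 284 [10 25 25 22 25 28 26 38 72  8  5  0  0  0  0  0  0  0] [0.4778 0.3287 0.0551]
cell [0.4464 0.1666 0.05  ]
top 517 [119  93  18  57 110  40  13   5   7  29  24   2   0   0   0   0   0   0] [0.4475 0.1699 0.0573]
side 531 [142  75   8  76  60  18  25  31  33  53  10   0   0   0   0   0   0   0] [0.447  0.1598 0.0528]
cart [ 0.4515 -0.0763  0.04  ]
top 124 [27 14 29  6  2  4 19 20  3  0  0  0  0  0  0  0  0  0] [ 0.4504 -0.0743  0.0419]
side 255 [34 64 47 13 15 20 48 14  0  0  0  0  0  0  0  0  0  0] [ 0.4483 -0.0818  0.0385]
vial [0.5057 0.0278 0.05  ]
top 260 [31  6 11  2  3  1  7  2  6 17 21 13 35 31 51 23  0  0] [0.5456 0.0307 0.0796]
side 381 [12 22 20 16 14 14 10 12 39 30 20 23 61 23 58  7  0  0] [0.5433 0.0238 0.0778]
bottle [ 0.4945 -0.2418  0.08  ]
top 284 [18  8  8  3  5  5  8  8  3 11 28 46 16 18 46 43 10  0] [ 0.5147 -0.2469  0.0828]
side 1036 [ 26  40  40  38  45  37  46  39  52  92  95 143  51  64 136  92   0   0] [ 0.5181 -0.2505  0.0793]
clip [ 0.4283 -0.0089  0.01  ]
top 130 [23 34 58 11  2  0  1  1  0  0  0  0  0  0  0  0  0  0] [ 0.4433 -0.0661  0.0384]
side 183 [25 92 66  0  0  0  0  0  0  0  0  0  0  0  0  0  0  0] [ 0.4258 -0.0223  0.0144]
```

View pics/crop0.png

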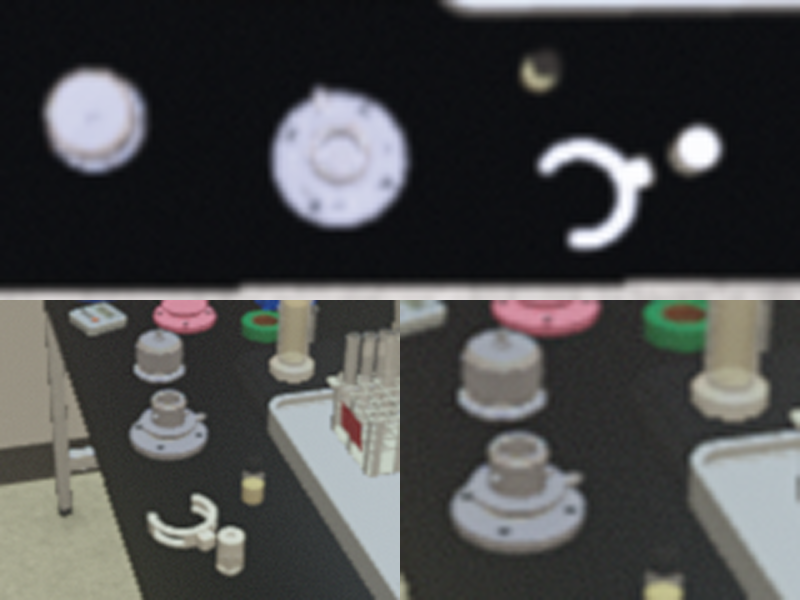

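The crop confirms it: the grey cell has its barrel and pins with the barb pointing away. The grey knurled cap with its port is behind-left of it. The cartridge is the white cylinder right next to the clip. Next I'll fit silhouettes in both cameras.

```bash
cat > fit.py <<'E'
from h import *
from scipy.optimize import minimize
M={'cap':[(.033,0,.004),(.029,.004,.046)],'cell':[(.045,0,.01),(.024,.01,.021),(.033,.021,.026),(.0195,.026,.056)],
 'cart':[(.0125,0,.04)],'vial':[(.011,0,.051)],'bottle':[(.0215,0,.06)]}
a=np.linspace(0,2*np.pi,72)
def proj(c,P):
    f=200/np.tan(np.radians(c['fov_y'])/2); R=c['cam_to_world']
    q=(P-R[:3,3])@R[:3,:3]; return np.c_[q[:,0]/q[:,2]*f+c['cx'],q[:,1]/q[:,2]*f+c['cy']]
def sil(c,m,x,y,z,u0,v0,w,S=16):
    im=np.zeros((w*S,w*S),np.uint8)
    for r,z0,z1 in M[m]:
        P=np.vstack([np.c_[x+r*np.cos(a),y+r*np.sin(a),np.full(72,z+k)] for k in(z0,z1)])
        h=cv2.convexHull(((proj(c,P)-[u0,v0]+.5)*S-.5).astype(np.float32))
        cv2.fillConvexPoly(im,np.round(h*16).astype(np.int32),255,shift=4)
    return cv2.GaussianBlur(cv2.resize(im,(w,w),interpolation=cv2.INTER_AREA).astype(float)/255,(0,0),.6)
def fit(cs,m,x0,z=0,w=44):
    D=[]
    for c in cs:
        u,v=proj(c,np.array([[x0[0],x0[1],z+.02]]))[0]; u0,v0=int(u)-w//2,int(v)-w//2
        g=c['img'][v0:v0+w,u0:u0+w].min(2).astype(float)
        s=sil(c,m,*x0,z,u0,v0,w); b=np.median(g[s>.9])*.7
        D.append((c,u0,v0,np.clip((g-25)/(b-25),0,1)))
    def cost(p):
        e=0
        for c,u0,v0,g in D:
            s=sil(c,m,*p,z,u0,v0,w); k=cv2.dilate((sil(c,m,*x0,z,u0,v0,w)>.02).astype(np.uint8),np.ones((5,5)))
            e+=((s-g)**2*k).sum()
        return e
    r=minimize(cost,x0,method='Nelder-Mead',options=dict(initial_simplex=np.array(x0)+[[-.004,-.004],[.005,0],[0,.005]],xatol=1e-4,fatol=1e-3))
    return r.x.round(4),round(r.fun,2)
E
python3 - <<'E'
from fit import *
d=np.load('c0.npz')
s={k[2:]:d[k] for k in d if k[:2]=='s_'};t={k[2:]:d[k] for k in d if k[:2]=='t_'}
for n,x in [('cap',(.475,.330)),('cell',(.442,.166)),('cart',(.4515,-.0763)),('vial',(.5057,.0278)),('bottle',(.5,-.245))]:
    print(n,fit([t],n,x),fit([s],n,x),fit([s,t],n,x))
E
```

```text
cap (array([0.479 , 0.3323]), np.float64(5.86)) (array([0.4785, 0.3292]), np.float64(62.06)) (array([0.4791, 0.3319]), np.float64(69.32))
cell (array([0.4502, 0.1643]), np.float64(13.87)) (array([0.4491, 0.1625]), np.float64(53.97)) (array([0.4498, 0.1637]), np.float64(69.98))
cart (array([ 0.4525, -0.0795]), np.float64(3.44)) (array([ 0.4505, -0.0782]), np.float64(50.95)) (array([ 0.4508, -0.0785]), np.float64(56.34))
vial (array([0.5056, 0.0268]), np.float64(4.6)) (array([0.506 , 0.0174]), np.float64(85.77)) (array([0.5062, 0.0252]), np.float64(100.26))
bottle (array([ 0.5008, -0.2552]), np.float64(4.36)) (array([ 0.4997, -0.2523]), np.float64(90.97)) (array([ 0.4995, -0.2532]), np.float64(100.68))
```

Request:
jog_arm(
  moves=[
    [0,0,0,0,0,7],
    [0,0,0,0,0,7],
    [0,0,0,0,0,7],
    [0,0,0,0,0,7],
    [0,0,0,0,0,7],
    [0,0,0,0,0,7],
    [0,0,0,0,0,7],
    [0,0,0,0,0,7],
  ],
  claw=55,
)

```text
t: 0.77
eef_pos: [0.1524, 0.6317, 0.4039]
ee_rot: [1.8, 2.575, -0.002]
wrist_force: [0.2, -0.6, 0.5]
grip_width: 0.055
grip_force: 0.0
```

Request:
jog_arm(
  moves=[
    [0,0,0,0,0,7],
    [0,0,0,0,0,7],
    [0,0,0,0,0,6.4],
    [-35,15,0,0,0,0],
    [-35,15,0,0,0,0],
    [-35,15,0,0,0,0],
    [-35,15,0,0,0,0],
    [-35,15,0,0,0,0],
  ],
)

```text
t: 1.43
eef_pos: [0.2278, 0.4552, 0.404]
ee_rot: [2.22, 2.223, -0.002]
wrist_force: [-0.6, -0.1, 0.6]
grip_width: 0.0551
grip_force: 0.0
```

Request:
jog_arm(
  moves=[
    [-35,15,0,0,0,0],
    [-35,15,0,0,0,0],
    [-35,15,0,0,0,0],
    [-35,15,0,0,0,0],
    [-35,15,0,0,0,0],
    [-35,15,0,0,0,0],
    [-35,15,0,0,0,0],
    [-35,15,0,0,0,0],
  ],
)

```text
t: 2.1
eef_pos: [0.3477, 0.1752, 0.4044]
ee_rot: [2.22, 2.223, 0.0]
wrist_force: [1.3, -0.3, -0.3]
grip_width: 0.0549
grip_force: 0.0
```

Request:
jog_arm(
  moves=[
    [-32,13,18,0,0,0],
    [-32,13,18,0,0,0],
    [-32,13,18,0,0,0],
    [-32,13,18,0,0,0],
    [-32,13,18,0,0,0],
    [-32,13,18,0,0,0],
    [-32,13,18,0,0,0],
    [-30,13,18,0,0,0],
  ],
)

```text
t: 2.77
eef_pos: [0.4519, -0.0789, 0.2596]
ee_rot: [-2.222, -2.221, -0.0]
wrist_force: [-0.3, 1.4, 1.3]
grip_width: 0.0547
grip_force: 0.0
```

Request:
jog_arm(
  moves=[
    [0,0,0,0,0,0],
    [0,0,0,0,0,0],
  ],
)

```text
t: 2.93
eef_pos: [0.4515, -0.0781, 0.2589]
ee_rot: [-2.221, -2.216, 0.003]
wrist_force: [-0.4, -0.4, 0.0]
grip_width: 0.0555
grip_force: 0.0
```

```bash
python3 - <<'E'
from h import *
s=cap('side');t=cap('top')
a=cv2.resize(s['img'][175:315,250:390],(500,500),interpolation=cv2.INTER_CUBIC)
b=cv2.resize(t['img'][185:245,360:420],(300,300),interpolation=cv2.INTER_CUBIC)
im=np.zeros((500,800,3),np.uint8);im[:,:500]=a;im[:300,500:]=b
cv2.imwrite('pics/p1.png',im);print(bot.observe())
E
```

```text
{'t': 3.0333, 'joints': array([-2.85395950e-01, -1.73050369e-01,  2.19592162e+00,  3.45560885e-04,
        1.11915195e+00, -2.86065871e-01]), 'dq': array([ 0.01869928, -0.02734992, -0.00268695, -0.00300786, -0.00343367,
       -0.00181144]), 'tau': array([-7.05485567e-01, -2.38392055e+01, -3.26204860e+01, -2.49431905e-02,
       -8.73168010e-04,  1.27489743e-04]), 'eef_pos': array([ 0.45173893, -0.07665014,  0.26078013]), 'ee_rot': array([-2.22049244e+00, -2.22164525e+00, -1.04568536e-04]), 'wrist_force': array([-1.37816595, -0.6049059 ,  0.55966959]), 'ft_torque': array([-0.00648529, -0.01685459, -0.00048973]), 'grip_force': 0.0, 'grip_width': 0.05492034895131192}
```

View pics/p1.png

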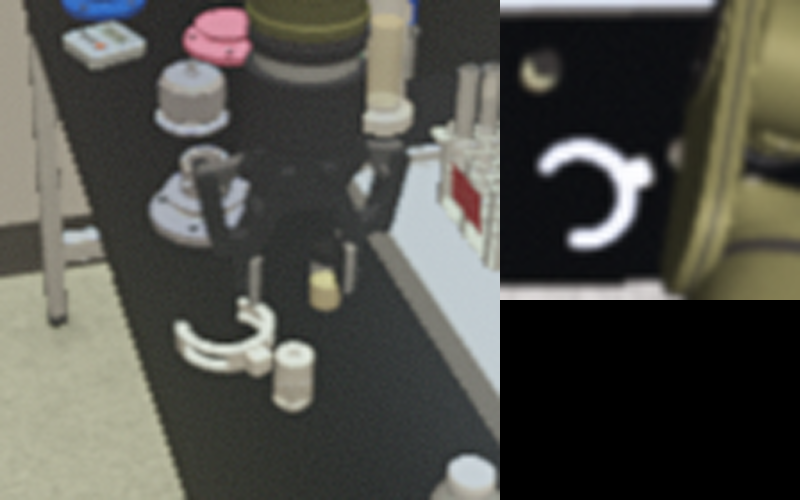

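The fingers, at crop pixels (255,280) and (350,268), straddle the cartridge at (293,375). They are clear of the clip and the vial, so I'll descend and grip.

Request:
jog_arm(
  moves=[
    [-1.5,0,15,0,0,0],
    [0,0,15,0,0,0],
    [0,0,12,0,0,0],
    [0,0,10,0,0,0],
    [0,0,8,0,0,0],
    [0,0,0,0,0,0],
  ],
)

```text
t: 3.53
eef_pos: [0.4512, -0.0775, 0.1997]
ee_rot: [-2.218, -2.222, 0.001]
wrist_force: [0.1, 0.2, -1.1]
grip_width: 0.055
grip_force: 0.0
```

Request:
jog_arm(
  moves=[
    [0,0,0,0,0,0],
    [0,0,0,0,0,0],
    [0,0,0,0,0,0],
    [0,0,0,0,0,0],
    [0,0,0,0,0,0],
    [0,0,0,0,0,0],
  ],
  claw=18,
)

```text
t: 4.03
eef_pos: [0.4525, -0.0787, 0.2018]
ee_rot: [2.22, 2.221, 0.001]
wrist_force: [-1.7, -0.1, 5.6]
grip_width: 0.022
grip_force: 58.8
```

Request:
jog_arm(
  moves=[
    [0,0,-8,0,0,0],
    [0,0,-16,0,0,0],
    [0,0,-16,0,0,0],
    [0,0,-16,0,0,0],
    [0,0,-4,0,0,0],
    [0,0,0,0,0,0],
  ],
)

```text
t: 4.53
eef_pos: [0.4524, -0.0787, 0.2624]
ee_rot: [2.219, 2.22, 0.003]
wrist_force: [0.3, 0.2, -1.0]
grip_width: 0.022
grip_force: 58.7
```

```bash
python3 - <<'E'
from h import *
s=cap('side')
a=cv2.resize(s['img'][205:305,290:390],(500,500),interpolation=cv2.INTER_CUBIC)
cv2.imwrite('pics/p2.png',a);o=bot.observe();print(o['eef_pos'],o['grip_width'],o['grip_force'],o['wrist_force'])
E
```

```text
[ 0.45193776 -0.07852347  0.2610493 ] 0.022256063171080046 58.71813309495337 [-0.04188627 -0.50604897 -0.88346268]
```

View pics/p2.png

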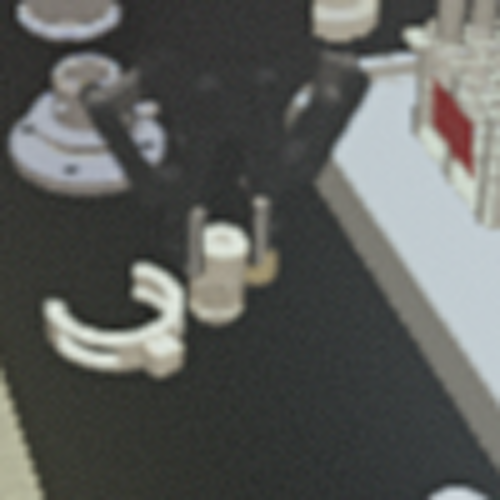

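The cartridge is held upright between the pads at about (225,270) in the crop, with the tips around mid-height. The clip and vial are untouched. I'll carry it over the cell.

Request:
jog_arm(
  moves=[
    [0,0,-15,0,0,0],
    [10,0,-10,0,0,0],
    [38,-1,0,0,0,0],
    [38,-1,0,0,0,0],
    [38,0,0,0,0,0],
    [38,0,0,0,0,0],
    [38,0,0,0,0,0],
    [30,0,0,0,0,0],
  ],
)

```text
t: 5.25
eef_pos: [0.4488, 0.1543, 0.2852]
ee_rot: [-2.219, -2.223, 0.0]
wrist_force: [0.2, -0.8, -0.4]
grip_width: 0.0222
grip_force: 58.7
```

Request:
jog_arm(
  moves=[
    [12,0,5,0,0,0],
    [0,0,10,0,0,0],
    [0,0,5,0,0,0],
    [0,0,0,0,0,0],
    [0,0,0,0,0,0],
  ],
)

```text
t: 5.67
eef_pos: [0.4495, 0.1623, 0.2645]
ee_rot: [-2.222, -2.219, 0.004]
wrist_force: [-0.4, -0.9, 0.3]
grip_width: 0.0221
grip_force: 58.7
```

```bash
python3 - <<'E'
from fit import *
s=cap('side');t=cap('top')
a=cv2.resize(s['img'][185:255,270:340],(600,600),interpolation=cv2.INTER_CUBIC)
cv2.imwrite('pics/p3.png',a)
P=np.array([bot.observe()['eef_pos'] for _ in range(5)]);print(P.mean(0))
f=lambda z:((proj(s,np.array([[.45,.1637,z]]))[0]-[270,185])*600/70).round(1)
print('axis at z=.026,.056,.065(cart bottom),.105',f(.026),f(.056),f(.065),f(.105))
for dx,dy in((.001,0),(0,.001)): print((proj(s,np.array([[.45+dx,.1637+dy,.056]]))[0]-[270,185])*600/70-f(.056))
E
```

```text
[0.44996573 0.16242767 0.26561825]
axis at z=.026,.056,.065(cart bottom),.105 [318.9 360.9] [318.8 285.1] [318.8 261.9] [318.7 157. ]
[ 2.88509196 -0.39563822]
[-0.69713817 -1.46250245]
```

View pics/p3.png

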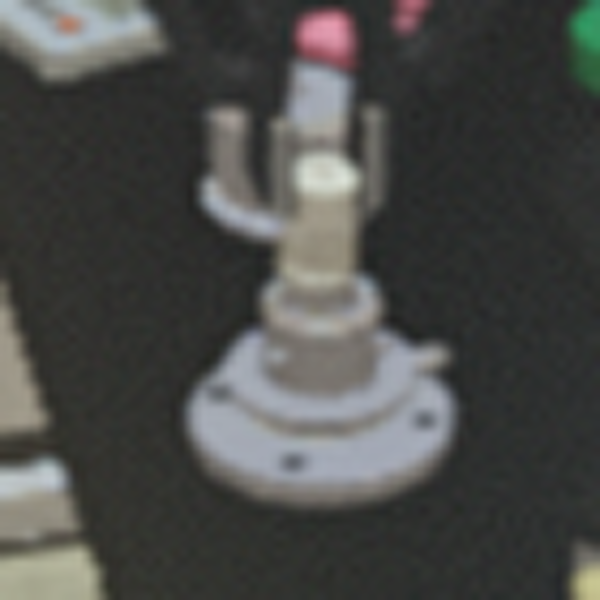

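```bash
python3 - <<'E'
from fit import *
s=cap('side')
g=s['img'].astype(float).min(2)
def edges(r,lo,hi):
    p=cv2.resize(g[r:r+1,lo:hi],None,fx=10,fy=1,interpolation=cv2.INTER_CUBIC)[0]
    d=np.diff(cv2.GaussianBlur(p[None],(0,0),4)[0]); x=(np.arange(len(d))+1)/10-.45+lo
    return x[d.argmax()].round(2),x[d.argmin()].round(2)
print('cart',[(r,edges(r,296,320)) for r in range(209,219)])
print('barrel',[(r,edges(r,294,322)) for r in range(219,230)])
print('flange',[(r,edges(r,288,330)) for r in range(226,238)])
print('foot',[(r,edges(r,284,332)) for r in range(230,244)])
print(np.array(g[205:250,307:309].mean(1),int))
for z,r in((.056,.0175),(.026,.033),(.01,.045),(0,.045),(.105,.0125),(.0645,.0125)):
    p=proj(s,np.c_[.45+r*np.cos(a),.1637+r*np.sin(a),np.full(72,z)]); print(z,r,p.min(0).round(2),p.max(0).round(2))
P=cloud(s)
E
```

```text
cart [(209, (np.float64(304.75), np.float64(312.85))), (210, (np.float64(296.55), np.float64(312.15))), (211, (np.float64(296.95), np.float64(311.25))), (212, (np.float64(298.25), np.float64(311.35))), (213, (np.float64(302.45), np.float64(311.15))), (214, (np.float64(302.35), np.float64(310.95))), (215, (np.float64(302.15), np.float64(311.15))), (216, (np.float64(302.25), np.float64(311.25))), (217, (np.float64(301.45), np.float64(312.65))), (218, (np.float64(300.65), np.float64(313.25)))]
barrel [(219, (np.float64(300.15), np.float64(313.75))), (220, (np.float64(300.05), np.float64(313.95))), (221, (np.float64(300.35), np.float64(314.05))), (222, (np.float64(300.65), np.float64(313.55))), (223, (np.float64(297.95), np.float64(315.25))), (224, (np.float64(297.65), np.float64(316.25))), (225, (np.float64(296.85), np.float64(317.05))), (226, (np.float64(296.05), np.float64(320.45))), (227, (np.float64(295.45), np.float64(320.25))), (228, (np.float64(294.95), np.float64(320.25))), (229, (np.float64(313.15), np.float64(320.45)))]
flange [(226, (np.float64(296.05), np.float64(321.75))), 
[... 977 characters left out ...]
0.95))), (239, (np.float64(304.85), np.float64(302.45))), (240, (np.float64(293.95), np.float64(319.15))), (241, (np.float64(295.95), np.float64(317.25))), (242, (np.float64(298.65), np.float64(316.15))), (243, (np.float64(299.15), np.float64(314.75)))]
[200 200 157 134 135 136 137 134 129 123 127 148 148 124 111 111 128 159
 165 127 109 112 112 111 110 117 142 162 159 124 120 164 166 163 164 161
 142 117  95  60  44  45  44  46  46]
0.056 0.0175 [301.16 215.28] [313.23 221.31]
0.026 0.033 [295.96 221.41] [318.43 233.1 ]
0.01 0.045 [291.97 223.93] [322.42 240.09]
0 0.045 [292.03 226.73] [322.36 243.02]
0.105 0.0125 [302.78 201.29] [311.58 205.38]
0.0645 0.0125 [302.87 213.6 ] [311.52 217.87]
```

Request:
jog_arm(
  moves=[
    [0.3,0.8,4,0,0,0],
    [0,0,3,0,0,0],
    [0,0,2,0,0,0],
    [0,0,2,0,0,0],
    [0,0,0,0,0,0],
  ],
)

```text
t: 6.23
eef_pos: [0.4504, 0.1637, 0.2541]
ee_rot: [-2.22, -2.222, 0.002]
wrist_force: [-0.2, 0.6, -0.6]
grip_width: 0.0223
grip_force: 58.7
```

Request:
jog_arm(
  moves=[
    [0,0,2,0,0,0],
    [0,0,1,0,0,0],
    [0,0,1,0,0,0],
    [0,0,0,0,0,0],
  ],
)

```text
t: 6.57
eef_pos: [0.4505, 0.1639, 0.2505]
ee_rot: [-2.221, -2.222, 0.0]
wrist_force: [-0.4, -0.3, -0.2]
grip_width: 0.0221
grip_force: 58.7
```

Request:
jog_arm(
  moves=[
    [0,0,3,0,0,0],
    [0,0,3,0,0,0],
    [0,0,2,0,0,0],
    [0,0,2,0,0,0],
    [0,0,0,0,0,0],
  ],
)

```text
t: 6.98
eef_pos: [0.4503, 0.1638, 0.2401]
ee_rot: [-2.22, -2.222, 0.002]
wrist_force: [0.1, -0.3, -0.3]
grip_width: 0.0216
grip_force: 58.7
```

Request:
jog_arm(
  moves=[
    [0,0,2,0,0,0],
    [0,0,1,0,0,0],
    [0,0,1,0,0,0],
    [0,0,0,0,0,0],
  ],
)

```text
t: 7.32
eef_pos: [0.4505, 0.1638, 0.2365]
ee_rot: [-2.221, -2.222, 0.0]
wrist_force: [0.1, 0.1, 0.1]
grip_width: 0.0221
grip_force: 58.7
```

Request:
jog_arm(
  moves=[
    [0,0,1,0,0,0],
    [0,0,1,0,0,0],
    [0,0,0,0,0,0],
  ],
)

```text
t: 7.57
eef_pos: [0.4505, 0.1638, 0.2345]
ee_rot: [-2.221, -2.222, 0.0]
wrist_force: [-0.2, -0.4, -1.2]
grip_width: 0.0219
grip_force: 58.7
```

Request:
jog_arm(
  moves=[
    [0,0,1,0,0,0],
    [0,0,0,0,0,0],
  ],
)

```text
t: 7.73
eef_pos: [0.4507, 0.1639, 0.234]
ee_rot: [2.221, 2.222, 0.0]
wrist_force: [-1.1, -0.2, 1.6]
grip_width: 0.0219
grip_force: 58.9
```

Request:
jog_arm(
  moves=[
    [0,0,0,0,0,0],
    [0,0,0,0,0,0],
    [0,0,0,0,0,0],
    [0,0,-6,0,0,0],
    [0,0,-12,0,0,0],
    [0,0,-20,0,0,0],
    [0,0,-20,0,0,0],
    [0,0,0,0,0,0],
  ],
  claw=45,
)

```text
t: 8.4
eef_pos: [0.4523, 0.1642, 0.2974]
ee_rot: [2.217, 2.219, 0.012]
wrist_force: [1.2, -0.6, 0.9]
grip_width: 0.0451
grip_force: 0.0
```

Request:
jog_arm(
  moves=[
    [35,6,0,0,0,0],
    [35,6,0,0,0,0],
    [35,6,0,0,0,0],
    [35,6,0,0,0,0],
    [27.5,4.5,0,0,0,0],
    [0,0,0,0,0,0],
  ],
  claw=85,
)

```text
t: 8.9
eef_pos: [0.4794, 0.3352, 0.2925]
ee_rot: [-2.217, -2.226, -0.004]
wrist_force: [-1.1, -0.0, 0.4]
grip_width: 0.085
grip_force: 0.0
```

```bash
python3 - <<'E'
from fit import *
s=cap('side')
a=cv2.resize(s['img'][165:255,260:350],(600,600),interpolation=cv2.INTER_CUBIC)
cv2.imwrite('pics/p4.png',a);o=bot.observe();print(o['eef_pos'],o['joints'],o['grip_width'])
for z,r in((.072,.0125),(.04,.0125)):
    p=proj(s,np.c_[.4505+r*np.cos(np.linspace(0,6.28,72)),.1637+r*np.sin(np.linspace(0,6.28,72)),np.full(72,z)]); print(z,((p.min(0)-[260,165])*6.67).round(),((p.max(0)-[260,165])*6.67).round())
E
```

```text
[0.47906165 0.33342318 0.29204767] [5.16063416e-01 7.55580039e-02 1.89954119e+00 3.38993149e-05
 1.16587567e+00 5.12414921e-01] 0.08466008353467895
0.072 [287. 309.] [345. 337.]
0.04 [287. 372.] [344. 401.]
```

View pics/p4.png

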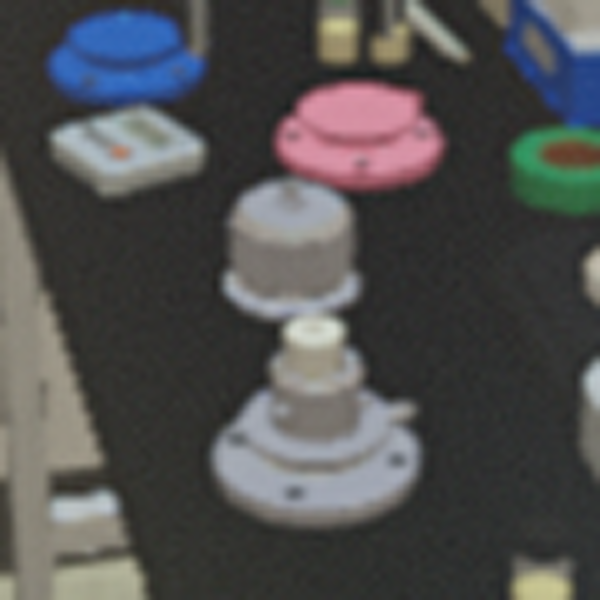

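The cartridge now stands seated in the bore, with its top at (316,328) in the crop where the prediction puts it. One pin shows at (283,410). The cap is at (291,250) and the open fingers are above it, so I'll descend on the cap.

Request:
jog_arm(
  moves=[
    [0.5,0,20,0,0,0],
    [0,0,20,0,0,0],
    [0,0,20,0,0,0],
    [0,0,15,0,0,0],
    [0,0,10,0,0,0],
    [0,0,8,0,0,0],
    [0,0,5,0,0,0],
    [0,0,0,0,0,0],
  ],
)

```text
t: 9.62
eef_pos: [0.4788, 0.3314, 0.1931]
ee_rot: [-2.221, -2.221, 0.002]
wrist_force: [0.6, 0.3, -0.1]
grip_width: 0.085
grip_force: 0.0
```

Request:
jog_arm(
  moves=[
    [0,0,6,0,0,0],
    [0,0,5,0,0,0],
    [0,0,0,0,0,0],
  ],
)

```text
t: 9.87
eef_pos: [0.4788, 0.3317, 0.1822]
ee_rot: [-2.221, -2.222, 0.001]
wrist_force: [0.2, -0.1, -1.1]
grip_width: 0.0851
grip_force: 0.0
```

Request:
jog_arm(
  moves=[
    [0,0,0,0,0,0],
    [0,0,0,0,0,0],
    [0,0,0,0,0,0],
    [0,0,0,0,0,0],
    [0,0,0,0,0,0],
    [0,0,0,0,0,0],
  ],
  claw=48,
)

```text
t: 10.37
eef_pos: [0.4795, 0.3321, 0.1836]
ee_rot: [2.221, 2.222, 0.003]
wrist_force: [-0.4, -0.1, 3.9]
grip_width: 0.0571
grip_force: 64.7
```

Request:
jog_arm(
  moves=[
    [0,0,-6,0,0,0],
    [0,0,-14,0,0,0],
    [0,0,-20,0,0,0],
    [0,0,-20,0,0,0],
    [0,0,-20,0,0,0],
    [0,0,-10,0,0,0],
    [0,0,0,0,0,0],
  ],
)

```text
t: 10.95
eef_pos: [0.4797, 0.3323, 0.2763]
ee_rot: [2.22, 2.221, 0.009]
wrist_force: [0.4, 1.5, -2.3]
grip_width: 0.057
grip_force: 64.4
```

Request:
jog_arm(
  moves=[
    [-20,-4,0,0,0,0],
    [-30,-5,0,0,0,0],
    [-30,-5,0,0,0,0],
    [-30,-5,0,0,0,0],
    [-30,-5,0,0,0,0],
    [-20,-5,0,0,0,0],
    [-8,0,0,0,0,0],
    [0,0,0,0,0,0],
  ],
)

```text
t: 11.62
eef_pos: [0.4495, 0.1625, 0.2715]
ee_rot: [-2.223, -2.219, 0.003]
wrist_force: [0.2, 0.0, -2.7]
grip_width: 0.0571
grip_force: 64.4
```

```bash
python3 - <<'E'
from fit import *
s=cap('side')
a=cv2.resize(s['img'][180:255,270:345],(600,600),interpolation=cv2.INTER_CUBIC)
cv2.imwrite('pics/p5.png',a);o=bot.observe();print(o['eef_pos'],o['joints'],o['grip_width'],o['wrist_force'])
A=np.linspace(0,6.28,72)
for n,z,r in(('capbot',.09,.033),('captop',.138,.029),('foot',.01,.045)):
    p=proj(s,np.c_[.4502+r*np.cos(A),.1638+r*np.sin(A),np.full(72,z)]); print(n,((p.min(0)-[270,180])*8).round(),((p.max(0)-[270,180])*8).round())
E
```

```text
[0.44987478 0.16343326 0.27199859] [ 2.36149060e-01 -1.37934371e-01  2.14444929e+00  4.80719844e-04
  1.13596956e+00  2.36959579e-01] 0.0569884198934109 [ 0.31448255  0.36260183 -1.60466488]
capbot [206. 181.] [390. 269.]
captop [215.  67.] [381. 140.]
foot [176. 351.] [420. 481.]
```

View pics/p5.png

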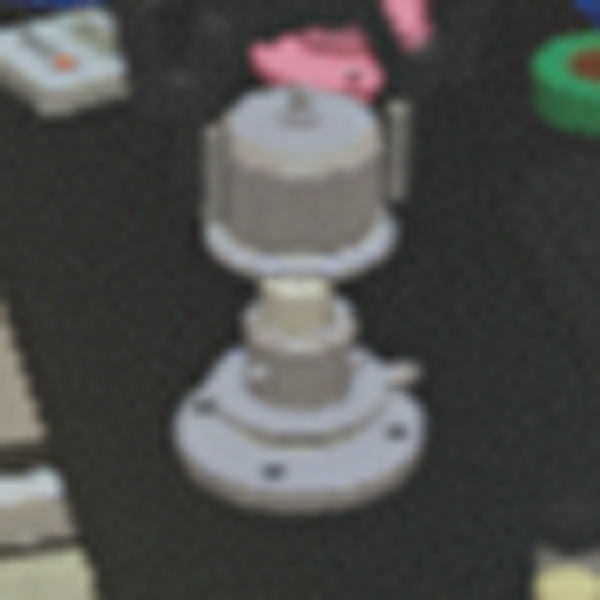

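The cap hangs level over the cell, with its flange centred at x≈300 in the crop and the barrel at 300. I'll lower it.

Request:
jog_arm(
  moves=[
    [0,0.2,8,0,0,0],
    [0,0,8,0,0,0],
    [0,0,8,0,0,0],
    [0,0,5,0,0,0],
    [0,0,3,0,0,0],
    [0,0,0,0,0,0],
  ],
)

```text
t: 12.17
eef_pos: [0.4498, 0.1641, 0.2393]
ee_rot: [-2.219, -2.222, 0.003]
wrist_force: [0.1, -0.1, -2.9]
grip_width: 0.0568
grip_force: 64.4
```

Request:
jog_arm(
  moves=[
    [0,0,2,0,0,0],
    [0,0,2,0,0,0],
    [0,0,2,0,0,0],
    [0,0,2,0,0,0],
    [0,0,2,0,0,0],
    [0,0,1,0,0,0],
    [0,0,0,0,0,0],
  ],
)

```text
t: 12.75
eef_pos: [0.4502, 0.1637, 0.2294]
ee_rot: [-2.221, -2.222, 0.001]
wrist_force: [-0.3, -0.2, -1.6]
grip_width: 0.0569
grip_force: 64.4
```

Request:
jog_arm(
  moves=[
    [0,0,1,0,0,0],
    [0,0,1,0,0,0],
    [0,0,1,0,0,0],
    [0,0,1,0,0,0],
    [0,0,0,0,0,0],
  ],
)

```text
t: 13.17
eef_pos: [0.4503, 0.1638, 0.2256]
ee_rot: [2.221, 2.222, 0.0]
wrist_force: [-0.8, -0.7, -1.9]
grip_width: 0.0571
grip_force: 64.5
```

Request:
jog_arm(
  moves=[
    [0,0,1,0,0,0],
    [0,0,1,0,0,0],
    [0,0,0,0,0,0],
  ],
)

```text
t: 13.42
eef_pos: [0.4507, 0.1639, 0.2251]
ee_rot: [-2.221, -2.222, 0.001]
wrist_force: [-3.7, -1.4, 7.8]
grip_width: 0.0569
grip_force: 65.3
```

The cap is resting on the pins at 42 mm, pressing about 8 N. Now I'll turn it in small steps and watch for the drop.

Request:
jog_arm(
  moves=[
    [0,0,0.5,0,0,-1.5],
    [0,0,0,0,0,-1.5],
    [0,0,0,0,0,-1.5],
    [0,0,0,0,0,-1.5],
    [0,0,0,0,0,-1.5],
    [0,0,0,0,0,-1.5],
    [0,0,0,0,0,0],
  ],
)

```text
t: 14.0
eef_pos: [0.451, 0.1644, 0.2251]
ee_rot: [-2.039, -2.39, -0.004]
wrist_force: [-2.7, 2.4, 6.3]
grip_width: 0.0569
grip_force: 65.2
```

Request:
jog_arm(
  moves=[
    [0,0,0,0,0,-1.5],
    [0,0,0,0,0,-1.5],
    [0,0,0,0,0,-1.5],
    [0,0,0,0,0,-1.5],
    [0,0,0,0,0,-1.5],
    [0,0,0,0,0,-1.5],
    [0,0,0,0,0,0],
  ],
)

```text
t: 14.58
eef_pos: [0.4511, 0.1645, 0.2252]
ee_rot: [1.845, 2.542, 0.005]
wrist_force: [-2.6, 2.6, 7.3]
grip_width: 0.0572
grip_force: 65.3
```

Request:
jog_arm(
  moves=[
    [0,0,0,0,0,-1.5],
    [0,0,0,0,0,-1.5],
    [0,0,0,0,0,-1.5],
    [0,0,0,0,0,-1.5],
    [0,0,0,0,0,-1.5],
    [0,0,0,0,0,-1.5],
    [0,0,0,0,0,0],
  ],
)

```text
t: 15.17
eef_pos: [0.4509, 0.1643, 0.2246]
ee_rot: [1.639, 2.679, 0.003]
wrist_force: [-1.5, 0.7, 6.6]
grip_width: 0.0572
grip_force: 65.1
```

Request:
jog_arm(
  moves=[
    [0,0,0,0,0,-1.5],
    [0,0,0,0,0,-1.5],
    [0,0,0,0,0,-1.5],
    [0,0,0,0,0,-1.5],
    [0,0,0,0,0,-1.5],
    [0,0,0,0,0,-1.5],
    [0,0,0,0,0,0],
  ],
)

```text
t: 15.75
eef_pos: [0.4501, 0.1636, 0.2227]
ee_rot: [-1.426, -2.799, 0.001]
wrist_force: [0.0, -1.0, -2.1]
grip_width: 0.0572
grip_force: 64.5
```

It dropped: the force fell to the cap's weight and z went down. The turn so far is 36°. Lowering.

Request:
jog_arm(
  moves=[
    [0,0,1,0,0,0],
    [0,0,1,0,0,0],
    [0,0,1,0,0,0],
    [0,0,1,0,0,0],
    [0,0,0,0,0,0],
  ],
)

```text
t: 16.17
eef_pos: [0.4501, 0.1638, 0.2188]
ee_rot: [-1.425, -2.799, 0.001]
wrist_force: [-0.4, 0.3, -2.5]
grip_width: 0.0569
grip_force: 64.5
```

Request:
jog_arm(
  moves=[
    [0,0,1,0,0,0],
    [0,0,1,0,0,0],
    [0,0,1,0,0,0],
    [0,0,1,0,0,0],
    [0,0,0,0,0,0],
  ],
)

```text
t: 16.58
eef_pos: [0.4504, 0.1638, 0.2154]
ee_rot: [-1.426, -2.8, -0.0]
wrist_force: [-1.3, 0.5, 1.4]
grip_width: 0.0569
grip_force: 64.5
```

Request:
jog_arm(
  moves=[
    [0,0,1,0,0,0],
    [0,0,1,0,0,0],
    [0,0,1,0,0,0],
    [0,0,1,0,0,0],
    [0,0,0,0,0,0],
  ],
)

```text
t: 17.0
eef_pos: [0.4504, 0.1638, 0.2115]
ee_rot: [1.425, 2.799, 0.0]
wrist_force: [-2.5, -0.8, 4.6]
grip_width: 0.0567
grip_force: 64.8
```

Request:
jog_arm(
  moves=[
    [0,0,1,0,0,0],
    [0,0,1,0,0,0],
    [0,0,1,0,0,0],
    [0,0,0,0,0,0],
  ],
)

```text
t: 17.33
eef_pos: [0.4507, 0.164, 0.2096]
ee_rot: [1.425, 2.8, -0.0]
wrist_force: [-5.6, -1.4, 12.5]
grip_width: 0.057
grip_force: 65.5
```

Request:
jog_arm(
  moves=[
    [0,0,1,0,0,0],
    [0,0,0.5,0,0,0],
    [0,0,0,0,0,0],
  ],
)

```text
t: 17.58
eef_pos: [0.451, 0.164, 0.2095]
ee_rot: [-1.425, -2.799, 0.001]
wrist_force: [-11.8, -4.0, 22.3]
grip_width: 0.0567
grip_force: 66.4
```

```bash
python3 - <<'E'
from fit import *
s=cap('side')
a=cv2.resize(s['img'][195:255,275:335],(600,600),interpolation=cv2.INTER_CUBIC)
cv2.imwrite('pics/p6.png',a);o=bot.observe();print(o['eef_pos'],o['grip_width'],o['wrist_force'],o['t'])
A=np.linspace(0,6.28,72)
for n,z,r in(('cell flange bot',.021,.033),('cap bot',.026,.033),('capflange top',.03,.033),('captop',.074,.029),('foot',.01,.045)):
    p=proj(s,np.c_[.4502+r*np.cos(A),.1638+r*np.sin(A),np.full(72,z)]); print(n,((p.min(0)-[275,195])*10+5).round(),((p.max(0)-[275,195])*10+5).round())
E
```

```text
[0.45091781 0.16402646 0.20949257] 0.0569208255583443 [-10.51485273  -3.36254337  22.37026293] 17.6333
cell flange bot [215. 283.] [440. 400.]
cap bot [215. 269.] [440. 386.]
capflange top [215. 257.] [440. 374.]
captop [227. 135.] [428. 233.]
foot [175. 294.] [480. 456.]
```

View pics/p6.png

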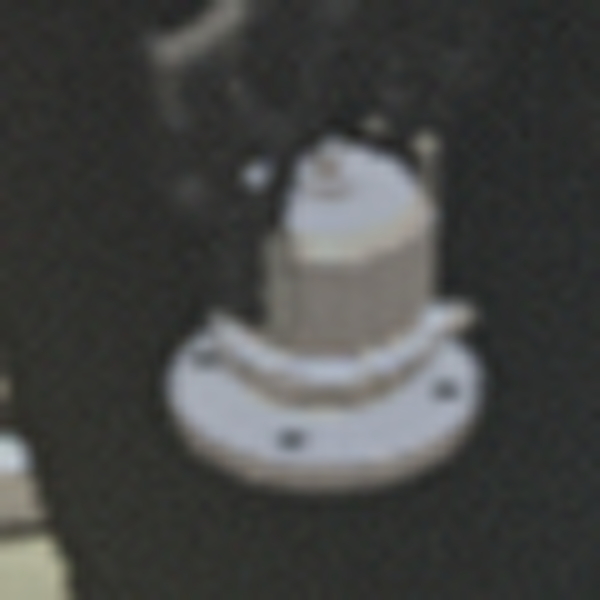

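The cap's flange lies on the cell's flange at about (325,385) with no gap. The cap is level and still gripped, with a push of about 22 N. Handing in.

```bash
python3 -c "
from workcell import bot
print(bot.job_done())"
```

```text
the job is handed in; nothing more can be done
None
```

The job is handed in: the cartridge is seated in the bore, the cap dropped over the pins after about 36° of turning, and the gripper is holding it pushed home flange to flange with about 22 N, ready for the clip; neither the bottle nor the vial was touched.

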